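# Rinse the moka pot base on the plumbed-in rinser and keep it pressed

## Task

First open the rinser's stop valve half a turn from shut, turning its blue handwheel counter-clockwise until the yellow spoke points straight at the black star. Then lift the stainless moka pot base off the wooden rack, set it mouth-down and centred on the star and push the star down with it, at least 6 mm of its 10 mm travel but without leaning on it hard. Hold it down for two seconds or more and finish still holding it down, with the valve left as set and everything else left where it stands.

Things in the scene. Friction and masses are not known exactly. Their poses are not given: they have to be found in the camera images.
- rinser: Plumbed-in cup rinser, one fixed unit on the tiles: square stainless drip tray (150 mm, rim 20 mm high) with a black six-armed star in its middle, and a copper pipe to a brass stop valve with a blue handwheel. Origin on the tiles; +x runs from star to valve: star axis at x = -85 mm, valve axis at x = +65 mm. It stands left or right of the robot's centre line, turned up to 0.35 rad.
- star_top (a point): Centre of the top of the star's arms, 40 mm above the tiles at rest; goes down with the star. Black plastic, 100 mm across, six flat arms 9 mm wide; a steel jet 12 mm across stands 6 mm up in its centre and belongs inside the mouth of the vessel being rinsed.
- star (a joint): Downward travel of the star in m: 0 at rest (up), 0.010 on its hard stop. Its spring pushes up with 5.6 N at the start of travel, 9.8 N at 6 mm, 12.6 N at 10 mm: the base's weight alone does not push it down, and it springs up when let go. The jets open from 6 mm.
- wheel_grip (a point): Centre of the blue handwheel on the valve's vertical axis, at mid height of the rim, 72 mm above the tiles; turns with the wheel, its x axis along the yellow spoke. Rim: round bar 9 mm thick, 62 mm outside diameter, four spokes (one yellow), hub 17 mm across. Below it is only the brass bonnet (24 mm across, 62 mm high), so fingers can grip the rim's outside from above.
- wheel (a joint): Handwheel angle in rad: 0 is shut; grows counter-clockwise seen from above (opening), up to 9.42. At 0 the yellow spoke points away from the star (rinser +x), at 3.14 (half a turn) straight at the star. It starts between 0 and 0.5, turns stiffly (0.06 N m) and stays where it is left.
- moka_base: Stainless moka pot base, upside down on the rack: 58 mm high, 0.13-0.25 kg. Origin: centre of the mouth's rim, at its lower end; z up. Neck 51 mm across up to 12 mm above the rim, flaring to a straight band 62 mm across at 28-54 mm, closed end at 58 mm. Mouth 47 mm inside. A brass safety valve 10 mm across juts along +x to 37 mm off axis, 21 mm up: grip the band along y, clear of it.
- rack: Wooden slatted rack, 360 x 260 mm, slat tops 45 mm above the tiles, fixed, on the other side of the centre line than the rinser, turned up to 0.15 rad. Origin on the tiles under its middle; long side along its x. A low fence stands on its +y edge (87 mm above the tiles). The base and the cup stand near its -y edge, about 115 mm apart, in either order.
- cup: White ceramic espresso cup, upside down on the rack, 62 mm across, 54 mm high, small handle; a bystander. Origin at the centre of its mouth's rim, below.
- saucer: White ceramic espresso saucer lying on the rack, 112 mm across, 16 mm high; a bystander. Origin under its centre.
- brush: Green plastic scrubbing brush on the rack, bristles down, 52 x 130 x 62 mm with a bow handle; a bystander. Origin under its centre.
- caddy (a joint): Tilt of the white soap caddy clipped to the rack's far (+x) end, in rad: 0 closed, 0.6 tilted out; held shut by its spring. Leave it shut.
- moka_top: Upper half of the moka pot, steel with a black handle and lid knob, 103 mm high, about 68 mm wide plus handle, on the tiles between rack and rinser, the middle one of three; a bystander. Origin under its centre.
- soap_bottle: Amber pump bottle, 68 mm across, 186 mm high, on the tiles between rack and rinser, the farthest of three; a bystander. Origin under its centre.
- coffee_tin: Red coffee tin with a metal lid, 78 mm across, 104 mm high, on the tiles between rack and rinser, the nearest of three; a bystander. Origin under its centre.
Things that resemble listed ones, but are neither listed nor needed, are in the scene too. What is shaped like the moka_base but pink is not meant.

How it is judged:
By the outcome, as a careful person would: the job done as asked, in the order asked, and still so for the second after the job is handed in, while the arm keeps its last pose, push and grip.
It also fails if it takes over 62 s, if anything falls off the work surface, if the arm or the gripper's body presses on something with over 40 N, if the wrist force passes 120 N, or if a joint passes its speed limit or range.

## Robot

A 7-joint arm with a two-finger parallel gripper is mounted at the origin on the work surface. World frame = base frame: x ahead of the robot, y to its left, z up, the work surface at z = 0. Lengths are in m, angles in rad, forces in N, time in s.
With the tool pointing down it reaches from about 0.425 to 0.925 m from the base axis. Payload 6.8 kg.
Tool frame: the origin (TCP) lies at the very end of the fingers, on their centre line; the grasp point (between the pads) lies 19 mm behind it; z points along the fingers, y is the line along which they close (so a half turn about z gives the same grasp; the last joint's range is limited). The gripper opens to 85 mm and grips with 20 to 120 N. Pads are 22 mm wide; open, the fingers measure 114 mm over their backs; the gripper's body (76 mm by 85 mm) begins 54 mm behind the grasp point. The pads swing forward as they close: fully open they stand 13 mm farther back than shut.
Start: joints at [-1.277, 0.477, 0.022, 1.555, -0.011, 1.109, -0.083], TCP at [0.264, 0.621, 0.231] pointing down, gripper open.
Joint ranges: [-2.96, 2.96], [-0.34, 2.1], [-1.41, 1.46], [0.24, 2.44], [-1.37, 4.51], [0.17, 1.92], [-2.96, 2.96]. Speed limits (rad/s): [2.39, 2.39, 3.14, 3.14, 3.14, 3.14, 3.14].

## Interface

Orientations are given as a unit quaternion [w, x, y, z].
In Python, from station import bot gives the robot as it stands.
- The arm moves only by the tool jog_arm, never from a script. Its argument "motion" is a list of rows, each a list of 7 numbers: the turn, a rotation vector about the tool's x, y, z in rad, then the shift along the tool's x, y, z in mm, then the finger opening in mm, from 0 to 85.4. A call has 1 to 10 rows; each row is the pose to reach, as a shift and turn from the pose commanded when the call began, along the tool's axes at that moment; what a row does not reach only later rows make up. A row lasts 1/8 s, in which the tool goes at most 62.5 mm and 10.7 degrees, less where a joint would pass 70% of its speed; a pose out of reach is approached as far as the arm can. A call with a gripper value outside its range is refused whole. The fingers move at their own pace and stop on an object; "grip_force" is the grip in N (left out, the last holds). Time passes only in rows, so rows that repeat a pose let the fingers close. It gives the time, the measured TCP pose, the force, the opening and the grip force at its end, in the units of the state.
- bot.get_obs(): the state, without advancing time (a new reading comes with each control period).
- bot.read_camera(name): name is "scene" or "top" or "wrist"; returns a dict with "pixels" (420x560x3 uint8, red, green, blue), "camera_matrix" (3x3 intrinsics, pixels), "distortion" ([k1, k2, p1, p2, k3] as OpenCV has them; the pictures are not rectified), "T" (4x4, takes a point from camera to world coordinates); the wrist camera has in their place "tool_from_camera" (4x4, takes a point from camera to tool coordinates, whose origin is the TCP and whose axes are the flange's). Camera axes: x right, y down, z forward; pixel columns grow to the right and rows downward; lengths in m; the calibration is good to about 2 mm. A picture is of the moment at which its call begins: read the wrist's pose just before it. There is no depth.
- bot.hand_in(): hands the job in; it is judged then, once.
Trained networks look in a picture, given as the dict that the camera call returned (one of the last four; its "shot" number tells which), for a name from the list of things; names that differ only in an ending like _2 or _b are one class to them, and where a whole thing is asked for, a point or a joint stands for the part that bears it (a point fixed in the world has none). Each returns a list of dicts, best first, with "score" (0 to 1); they miss things now and then, are a little off and sometimes report something else, mostly with a low value. They report only what shows in the picture. A call takes as long as a camera call. They do not tell look-alikes from the thing itself.
- bot.spot_in(thing, picture): "xy" ([column, row] in pixels, amid what is visible of it).
- bot.tip_of(thing, picture): "xy" ([column, row] in pixels: a listed point, or the origin of a listed thing).
The state is a dict: "t": time; "q": joint angles; "joint_vel": joint speeds; "joint_torque": joint torques, N m; "eef_pos": TCP position; "tool_rot": TCP orientation; "contact_force": force on the tool from outside, world axes, zero at the start; "torque": the same for the moment, N m; "gripper_width": opening from 0.0 (shut) to 1.0 (fully open); "grasp_force": force on a finger pad.
Only numpy, scipy, OpenCV 4.12 (cv2) and the standard library are available. Lean on these libraries where they do the work, as an engineer would, in place of code of your own. Each camera call takes 0.05 s, during which the arm holds its last target. There are 200 camera calls.

## Working session

There is one attempt and no reset: what is moved stays moved. The work goes in short steps, Python scripts to look and compute and a tool call to move; the robot and the scene stay as the last step left them, time stands still between calls to the robot, and variables do not carry over. Pictures are saved under pics/ and viewed, at most 10 in all, crops included, and the job is handed in when it is done.

Besides the shell and the picture viewer there is one more tool, called as name([rows], argument=value, ...), one row to a line, values as JSON. jog_arm: Moves the arm, as the interface text tells. Its arguments: {"type":"object","properties":{"motion":{"type":"array"},"grip_force":{"type":"number"}},"required":["motion"]}

```bash
mkdir -p pics; ls
cat > h.py <<'E'
import numpy as np, cv2
from station import bot
from scipy.spatial.transform import Rotation as R
def ray(p,xy,T=None):
    T=np.array(p["T"]) if T is None else T
    u=cv2.undistortPoints(np.array([[xy]],float),np.array(p["camera_matrix"]),np.array(p["distortion"]))[0,0]
    d=T[:3,:3]@np.array([u[0],u[1],1]); return T[:3,3],d/np.linalg.norm(d)
def atz(p,xy,z,T=None):
    o,d=ray(p,xy,T); return o+d*(z-o[2])/d[2]
def tri(rs):
    A=sum(np.eye(3)-np.outer(d,d) for o,d in rs); b=sum((np.eye(3)-np.outer(d,d))@o for o,d in rs)
    return np.linalg.solve(A,b)
def save(p,n): cv2.imwrite("pics/"+n,np.array(p["pixels"])[:,:,::-1])
def toolT(o):
    q=o["tool_rot"]; T=np.eye(4); T[:3,:3]=R.from_quat([q[1],q[2],q[3],q[0]]).as_matrix(); T[:3,3]=o["eef_pos"]; return T
def wrist():
    o=bot.get_obs(); p=bot.read_camera("wrist"); return p,toolT(o)@np.array(p["tool_from_camera"]),o
def proj(p,X,T=None):
    T=np.array(p["T"]) if T is None else T
    M=np.linalg.inv(T); return cv2.projectPoints(np.array(X,float).reshape(-1,1,3),cv2.Rodrigues(M[:3,:3])[0],M[:3,3],np.array(p["camera_matrix"]),np.array(p["distortion"]))[0][:,0]
E
cat > a.py <<'E'
from h import *
np.set_printoptions(precision=3,suppress=True)
s=bot.read_camera("scene");t=bot.read_camera("top")
save(s,"s1.png");save(t,"t1.png")
print(toolT(bot.get_obs()))
for n in ["moka_base","star_top","wheel_grip","rinser","rack","cup"]:
    a=bot.tip_of(n,s);b=bot.tip_of(n,t)
    print(n,[(np.round(x["xy"]),round(x["score"],2)) for x in a[:3]],[(np.round(x["xy"]),round(x["score"],2)) for x in b[:3]])
    if a and b:
        for x in a[:2]:
            for y in b[:2]:
                r=[ray(s,x["xy"]),ray(t,y["xy"])]; X=tri(r)
                print("   ",X,[np.linalg.norm(np.cross(X-o,d)).round(4) for o,d in r])
E
python3 a.py
```

```text
pics
[[-0.92   0.391 -0.001  0.264]
 [ 0.391  0.92  -0.002  0.621]
 [-0.    -0.002 -1.     0.23 ]
 [ 0.     0.     0.     1.   ]]
moka_base [(array([291., 253.]), 0.9), (array([390., 375.]), 0.63), (array([423., 239.]), 0.63)] [(array([238., 197.]), 0.82), (array([208., 312.]), 0.67), (array([141., 211.]), 0.6)]
    [0.586 0.162 0.052] [np.float64(0.0019), np.float64(0.0019)]
    [0.425 0.187 0.003] [np.float64(0.1512), np.float64(0.1512)]
    [ 0.573  0.296 -0.113] [np.float64(0.1306), np.float64(0.1306)]
    [ 0.294  0.332 -0.58 ] [np.float64(0.0286), np.float64(0.0286)]
star_top [(array([236., 148.]), 0.78), (array([209., 167.]), 0.48)] [(array([391., 222.]), 0.89)]
    [ 0.499 -0.239  0.038] [np.float64(0.0009), np.float64(0.0009)]
    [ 0.538 -0.283 -0.051] [np.float64(0.0299), np.float64(0.0299)]
wheel_grip [] [(array([390., 163.]), 0.57)]
rinser [(array([210., 168.]), 0.69), (array([292., 252.]), 0.61)] [(array([383., 192.]), 0.94), (array([221., 164.]), 0.18)]
    [ 0.586 -0.231  0.014] [np.float64(0.0012), np.float64(0.0012)]
    [0.657 0.148 0.29 ] [np.float64(0.0648), np.float64(0.0648)]
    [ 0.542 -0.132 -0.138] [np.float64(0.1545), np.float64(0.1545)]
    [0.636 0.207 0.143] [np.float64(0.0155), np.float64(0.0155)]
rack [(array([321., 282.]), 0.68)] [(array([220., 213.]), 0.92), (array([222., 166.]), 0.56)]
    [ 0.555  0.222 -0.001] [np.float64(0.0012), np.float64(0.0012)]
    [0.626 0.235 0.095] [np.float64(0.0466), np.float64(0.0466)]
cup [(array([338., 234.]), 0.78), (array([257., 291.]), 0.44)] [(array([238., 245.]), 0.7), (array([380., 191.]), 0.65)]
    [0.463 0.167 0.038] [np.float64(0.0044), np.float64(0.0044)]
    [ 0.498 -0.036  0.042] [np.float64(0.1863), np.float64(0.1863)]
    [ 0.561  0.137 -0.137] [np.float64(0.0912), np.float64(0.0912)]
    [ 0.612 -0.215 -0.401] [np.float64(0.1385), np.float64(0.1385)]
```

View pics/s1.png

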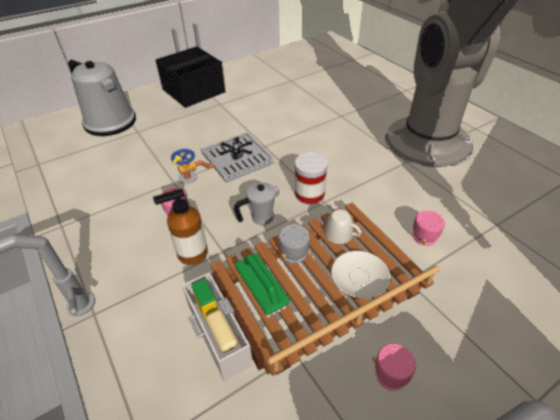

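View pics/t1.png

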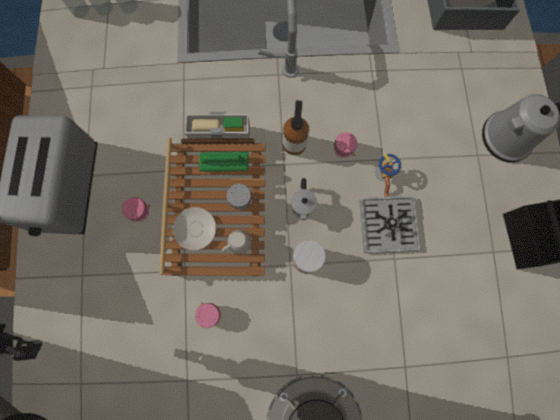

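The scene shows the rinser tray and star at scene (236,148) / top (391,222), and the blue wheel at scene (183,158) / top (390,163). The rack's steel moka base is at scene (292,243) / top (238,195).

Candidates for moka_base:
- Steel one on the rack: top (238,195), which is my choice.
- Pink ones: top (345,143), (135,209) and (207,316), which I reject.
- Cup at top (237,240) and moka_top at top (303,203), which are other listed things.

Next is a close crop to check the choice.

Run:
```python
from h import *
np.set_printoptions(precision=3,suppress=True)
s=bot.read_camera("scene");t=bot.read_camera("top")
c=lambda p,x,y,w,h,f:cv2.resize(np.array(p["pixels"])[y:y+h,x:x+w,::-1],None,fx=f,fy=f,interpolation=cv2.INTER_CUBIC)
a=np.hstack([c(s,250,190,80,80,5),c(t,205,165,80,80,5)]); 
cv2.imwrite("pics/c1.png",a)
for n in ["moka_base","wheel_grip","wheel","soap_bottle","coffee_tin","moka_top"]:
    A=bot.spot_in(n,s);B=bot.spot_in(n,t);print(n,[(np.round(x["xy"]),round(x["score"],2)) for x in A[:2]],[(np.round(x["xy"]),round(x["score"],2)) for x in B[:2]])
    if A and B: 
        r=[ray(s,A[0]["xy"]),ray(t,B[0]["xy"])];print(tri(r))
print(atz(t,(390,163),.072),atz(t,(391,222),.04))
```

```text
moka_base [(array([393., 368.]), 0.97), (array([292., 239.]), 0.6)] [(array([205., 313.]), 0.8), (array([347., 145.]), 0.79)]
[ 0.294  0.334 -0.528]
wheel_grip [(array([180., 156.]), 0.75), (array([236., 145.]), 0.74)] [(array([389., 163.]), 0.78), (array([216., 123.]), 0.23)]
[ 0.653 -0.241  0.073]
wheel [(array([183., 156.]), 0.77)] [(array([392., 166.]), 0.51)]
[ 0.643 -0.25   0.066]
soap_bottle [(array([184., 227.]), 0.71)] [(array([296., 133.]), 0.63), (array([238., 243.]), 0.53)]
[0.746 0.    0.081]
coffee_tin [(array([309., 178.]), 0.64)] [(array([308., 256.]), 0.86)]
[ 0.419 -0.009  0.053]
moka_top [(array([260., 204.]), 0.77), (array([182., 159.]), 0.74)] [(array([302., 200.]), 0.8)]
[ 0.566 -0.003  0.049]
[ 0.65  -0.243  0.072] [ 0.497 -0.236  0.04 ]
```

View pics/c1.png

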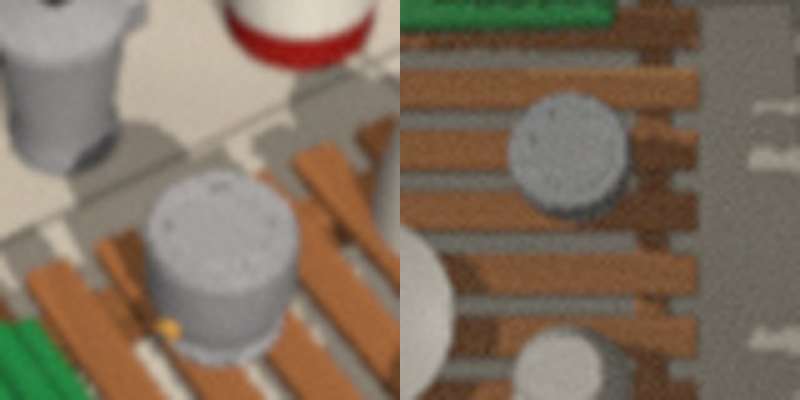

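Steel base confirmed: the crop shows grey metal with the brass valve at scene (283,256). Next I move over the wheel, turning the tool so a half turn fits within joint 7's range.

jog_arm([
  [0,0,0.17,-42,-39,0,85],
  [0,0,0.34,-84,-78,0,85],
  [0,0,0.51,-126,-117,0,85],
  [0,0,0.68,-168,-156,0,85],
  [0,0,0.85,-210,-195,0,85],
  [0,0,1.02,-252,-234,0,85],
  [0,0,1.19,-294,-273,0,85],
  [0,0,1.36,-336,-312,0,85],
  [0,0,1.53,-378,-351,0,85],
  [0,0,1.7,-420,-390,0,85],
])

```text
t: 2.65
eef_pos: [0.4987, 0.0965, 0.2318]
tool_rot: [-0.0, 0.869, 0.495, 0.001]
contact_force: [0.8, -0.5, 0.0]
gripper_width: 0.996
grasp_force: 0.0
```

```bash
cat > go.py <<'E'
# usage: go.py x y z yaw_of_tool_y(world) -> shift (mm) in tool axes and turn about tool z
import sys
from h import *
o=bot.get_obs();T=toolT(o);v=list(map(float,sys.argv[1:]))
d=T[:3,:3].T@(np.array(v[:3])-T[:3,3])*1000
yw=np.arctan2(T[1,1],T[0,1])
print("t",round(o["t"],2),"pos",np.round(T[:3,3],4),"zax",np.round(T[:3,2],4),"yawy",round(yw,3),"q",np.round(o["q"],2),"F",np.round(o["contact_force"],1),"w",round(o["gripper_width"],3),"gf",np.round(o["grasp_force"],1))
print("shift",np.round(d,1))
if len(v)>3: print("turn",round((yw-v[3]+np.pi)%(2*np.pi)-np.pi,3))
E
python3 go.py .65 -.242 .23 -1.9
```

```text
t 2.65 pos [0.4987 0.0965 0.2318] zax [ 1.e-03  9.e-04 -1.e+00] yawy -0.536 q [-0.79  0.21  0.56  1.98 -0.14  0.98 -0.7 ] F [ 0.8 -0.5  0. ] w 0.996 gf 0.0
shift [-213.7  303.     1.6]
turn 1.364
```

jog_arm([
  [0,0,0.17,-27,38,0,85],
  [0,0,0.34,-54,76,0,85],
  [0,0,0.51,-81,114,0,85],
  [0,0,0.68,-108,152,0,85],
  [0,0,0.85,-135,190,0,85],
  [0,0,1.02,-162,228,0,85],
  [0,0,1.19,-189,266,0,85],
  [0,0,1.36,-214,303,2,85],
  [0,0,1.36,-214,303,2,85],
])

```text
t: 3.78
eef_pos: [0.6506, -0.2438, 0.2288]
tool_rot: [0.002, 0.987, -0.162, -0.0]
contact_force: [-0.0, 0.8, 1.0]
gripper_width: 0.993
grasp_force: 0.0
```

```bash
cat > w.py <<'E'
import sys
from h import *
np.set_printoptions(precision=4,suppress=True)
p,T,o=wrist(); save(p,sys.argv[1])
print("cam at",T[:3,3],"tcp",o["eef_pos"])
Z={"star_top":.04,"wheel_grip":.072,"moka_base":.045,"rinser":0,"cup":.045}
for n in sys.argv[2:]:
    for x in bot.tip_of(n,p)[:2]: print(n,np.round(x["xy"]),round(x["score"],2),atz(p,x["xy"],Z[n],T)); 
    for x in bot.spot_in(n,p)[:2]: print(" spot",np.round(x["xy"]),round(x["score"],2))
E
python3 w.py w1.png wheel_grip star_top rinser;  python3 go.py .65 -.242 .13 -1.9
```

```text
cam at [ 0.7202 -0.268   0.3713] tcp [ 0.6506 -0.2438  0.2288]
wheel_grip [281. 195.] 0.56 [ 0.6473 -0.2442  0.072 ]
 spot [280. 193.] 0.97
star_top [320. 313.] 0.91 [ 0.5017 -0.24    0.04  ]
 spot [322. 312.] 0.68
 spot [305. 285.] 0.52
rinser [296. 234.] 0.63 [ 0.5823 -0.2398  0.    ]
rinser [278. 196.] 0.51 [ 0.6299 -0.2356  0.    ]
 spot [303. 286.] 0.56
 spot [ 28. 174.] 0.3
t 4.12 pos [ 0.6511 -0.2384  0.2295] zax [ 5.0e-04  1.1e-03 -1.0e+00] yawy -1.889 q [-0.28  0.65  0.86  1.55 -0.52  1.19 -1.21] F [0.5 0.8 0.5] w 0.994 gf 0.0
shift [ 0.1  3.9 99.5]
turn 0.011
```

View pics/w1.png

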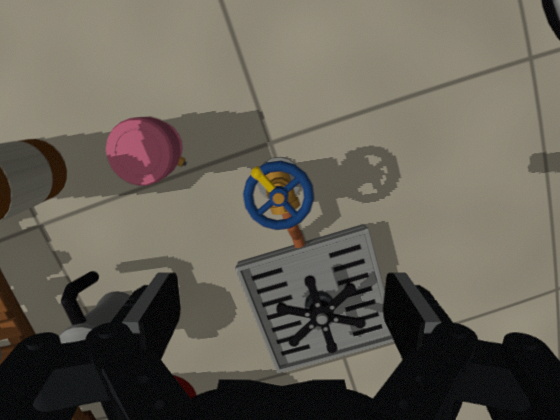

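Wrist view: wheel at pixel (279,195) with its yellow spoke toward (258,173), star at (322,312), and the pink look-alike at (145,150). I'll refine by colour, using both the wrist and top cameras now the arm has settled.

```bash
cat > wh.py <<'E'
from h import *
np.set_printoptions(precision=4,suppress=True)
STAR=np.array([.4995,-.239])
def wheel(p,T,name):
    h=cv2.cvtColor(np.array(p["pixels"]),cv2.COLOR_RGB2HSV)
    m=cv2.inRange(h,(100,110,40),(125,255,255))
    n,l,st,ce=cv2.connectedComponentsWithStats(m); 
    X=atz(p,(0,0),.072,T)
    best=[i for i in range(1,n) if st[i,4]>30]
    best=min(best,key=lambda i:np.linalg.norm(atz(p,ce[i],.072,T)[:2]-[.65,-.243]))
    c=cv2.findContours((l==best).astype(np.uint8),cv2.RETR_EXTERNAL,cv2.CHAIN_APPROX_NONE)[0][0]
    P=np.array([atz(p,q[0],.072,T)[:2] for q in cv2.convexHull(c)],np.float32)
    A=np.c_[2*P,np.ones(len(P))]; s=np.linalg.lstsq(A,(P**2).sum(1),rcond=None)[0]; ctr=s[:2]; r=np.sqrt(s[2]+ctr@ctr)
    y=cv2.inRange(h,(21,150,100),(34,255,255)); k=np.argwhere(y)[:,::-1]
    Y=np.array([atz(p,q,.072,T)[:2] for q in k.astype(float)]); Y=Y[np.linalg.norm(Y-ctr,axis=1)<.034]
    d=Y.mean(0)-ctr; print(name,"centre",ctr,"r",r,"nY",len(Y),"spoke dir",np.arctan2(d[1],d[0]),"joint",(np.arctan2(d[1],d[0])-np.arctan2(*(ctr-STAR)[::-1]))%(2*np.pi))
p,T,o=wrist(); wheel(p,T,"wrist")
print(bot.tip_of("star_top",p)[:1] and atz(p,bot.tip_of("star_top",p)[0]["xy"],.04,T), o["eef_pos"])
t=bot.read_camera("top"); wheel(t,np.array(t["T"]),"top")
E
python3 wh.py
```

```text
wrist centre [ 0.6476 -0.2421] r 0.030186072257723653 nY 241 spoke dir 0.4163331053014636 joint 0.43732839418365166
[ 0.5006 -0.2398  0.04  ] [ 0.6511 -0.2384  0.2295]
top centre [ 1.1177 -0.8087] r 0.0758180452747513 nY 0 spoke dir nan joint nanwh.py:16: RuntimeWarning: Mean of empty slice.
  d=Y.mean(0)-ctr; print(name,"centre",ctr,"r",r,"nY",len(Y),"spoke dir",np.arctan2(d[1],d[0]),"joint",(np.arctan2(d[1],d[0])-np.arctan2(*(ctr-STAR)[::-1]))%(2*np.pi))
  ret = um.true_divide(
```

jog_arm([
  [0,0,0,-2,4,40,85],
  [0,0,0,-2,4,85,85],
  [0,0,0,-2,4,120,85],
  [0,0,0,-2,4,145,85],
  [0,0,0,-2,4,165,85],
  [0,0,0,-2,4,179,85],
  [0,0,0,-2,4,179,85],
  [0,0,0,-2,4,179,55],
  [0,0,0,-2,4,179,55],
  [0,0,0,-2,4,179,55],
], grip_force=35)

```text
t: 5.58
eef_pos: [0.6492, -0.2416, 0.052]
tool_rot: [-0.001, 0.987, -0.159, 0.001]
contact_force: [-1.3, 3.6, 6.2]
gripper_width: 0.695
grasp_force: 36.7
```

```bash
python3 go.py .648 -.242 .05 -1.889
```

```text
t 5.58 pos [ 0.6492 -0.2416  0.052 ] zax [ 0.0027  0.0022 -1.    ] yawy -1.89 q [-0.2   0.82  0.72  1.67 -0.67  0.91 -1.1 ] F [-1.3  3.6  6.2] w 0.695 gf 36.7
shift [-1.1  0.7  2. ]
turn -0.001
```

jog_arm([
  [0,0,-0.16,0,0,0,55],
  [0,0,-0.32,0,0,0,55],
  [0,0,-0.48,0,0,0,55],
  [0,0,-0.64,0,0,0,55],
  [0,0,-0.8,0,0,0,55],
  [0,0,-0.96,0,0,0,55],
  [0,0,-1.12,0,0,0,55],
  [0,0,-1.28,0,0,0,55],
  [0,0,-1.44,0,0,0,55],
  [0,0,-1.44,0,0,0,55],
])

```text
t: 6.82
eef_pos: [0.6491, -0.2413, 0.052]
tool_rot: [-0.0, 0.847, 0.532, 0.002]
contact_force: [-0.5, 5.2, 7.3]
gripper_width: 0.698
grasp_force: 37.5
```

```bash
python3 go.py .648 -.242 .05 0.81; python3 wh.py 2>/dev/null | head -1
```

```text
t 6.83 pos [ 0.6491 -0.2413  0.052 ] zax [ 0.0023  0.0025 -1.    ] yawy -0.448 q [ 0.03  0.72  0.36  1.66 -0.33  0.82  0.08] F [-0.5  5.2  7.3] w 0.698 gf 37.5
shift [-1.1 -0.6  2. ]
turn -1.258
wrist centre [ 0.6475 -0.2427] r 0.030987730997199453 nY 1429 spoke dir 1.8673872413104378 joint 1.8922572729784102
```

jog_arm([
  [0,0,-0.16,0,0,0,55],
  [0,0,-0.32,0,0,0,55],
  [0,0,-0.48,0,0,0,55],
  [0,0,-0.64,0,0,0,55],
  [0,0,-0.8,0,0,0,55],
  [0,0,-0.96,0,0,0,55],
  [0,0,-1.12,0,0,0,55],
  [0,0,-1.25,0,0,0,55],
  [0,0,-1.25,0,0,0,55],
  [0,0,-1.25,0,0,0,55],
])

```text
t: 8.28
eef_pos: [0.6487, -0.2414, 0.052]
tool_rot: [0.0, 0.376, 0.927, 0.001]
contact_force: [-0.8, 6.3, 6.2]
gripper_width: 0.693
grasp_force: 37.6
```

```bash
python3 go.py .648 -.242 .05 0.81; python3 wh.py 2>/dev/null | head -2; python3 w.py w2.png star_top
```

```text
t 8.28 pos [ 0.6487 -0.2414  0.052 ] zax [ 0.0014  0.0015 -1.    ] yawy 0.8 q [ 0.24  0.69  0.04  1.64 -0.04  0.81  1.1 ] F [-0.8  6.3  6.2] w 0.693 gf 37.6
shift [ 0.1 -0.9  2. ]
turn -0.01
wrist centre [ 0.648  -0.2423] r 0.03095712010562492 nY 1407 spoke dir 3.1101961270454583 joint 3.132742624017627
[ 0.4965 -0.2395  0.04  ] [ 0.6487 -0.2414  0.052 ]
cam at [ 0.5938 -0.1903  0.1945] tcp [ 0.6487 -0.2414  0.052 ]
star_top [36. 25.] 0.83 [ 0.4976 -0.2398  0.04  ]
 spot [49. 45.] 0.9
```

View pics/w2.png

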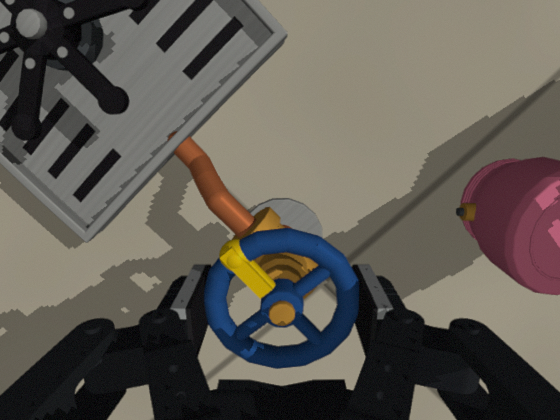

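The spoke from hub (283,314) through (230,250) points at the jet (32,22), and the estimated joint angle is 3.13. I'll release and rise.

jog_arm([
  [0,0,0,0,0,0,85],
  [0,0,0,0,0,0,85],
  [0,0,0,0,0,0,85],
  [0,0,0,0,0,-25,85],
  [0,0,0,0,0,-65,85],
  [0,0,0,0,0,-115,85],
  [0,0,0,0,0,-165,85],
  [0,0,0,0,0,-180,85],
])

```text
t: 9.62
eef_pos: [0.6494, -0.2442, 0.2346]
tool_rot: [0.003, 0.377, 0.926, 0.0]
contact_force: [-0.2, -0.3, -0.7]
gripper_width: 0.997
grasp_force: 0.0
```

```bash
python3 wh.py 2>/dev/null | head -1
python3 - <<'E'
from h import *
s=bot.read_camera("scene"); v=atz(s,(283.4,256),.066); print(v, np.arctan2(v[1]-.162,v[0]-.586))
E
python3 go.py .55 .162 .23 0.8
```

```text
wrist centre [ 0.6476 -0.242 ] r 0.030285135691427326 nY 262 spoke dir 3.0927824591277986 joint 3.1131125843654224
[0.61020813 0.16745751 0.066     ] 0.22173431916999264
t 9.88 pos [ 0.6467 -0.2427  0.2281] zax [-3.3e-03  9.0e-04 -1.0e+00] yawy 0.799 q [ 0.23  0.51  0.06  1.52 -0.03  1.12  1.09] F [ 0.5 -0.4  0.4] w 0.999 gf 0.0
shift [351.6 222.6  -1.2]
turn -0.001
```

jog_arm([
  [0,0,-0.12,40,30,0,85],
  [0,0,-0.25,82,62,0,85],
  [0,0,-0.37,123,93,0,85],
  [0,0,-0.5,164,124,0,85],
  [0,0,-0.62,205,155,0,85],
  [0,0,-0.75,246,186,0,85],
  [0,0,-0.87,287,217,0,85],
  [0,0,-0.99,326,248,0,85],
  [0,0,-0.99,326,248,0,85],
  [0,0,-0.99,326,248,0,85],
])

```text
t: 11.12
eef_pos: [0.5865, 0.1611, 0.2287]
tool_rot: [-0.001, -0.109, 0.994, -0.001]
contact_force: [0.1, -1.4, -0.1]
gripper_width: 0.999
grasp_force: 0.0
```

```bash
python3 w.py w3.png moka_base cup; python3 go.py .586 .162 .085 1.79
```

```text
cam at [0.5128 0.1445 0.3714] tcp [0.5865 0.1611 0.2287]
moka_base [284. 178.] 0.69 [0.5769 0.1615 0.045 ]
moka_base [526. 218.] 0.57 [0.5621 0.4084 0.045 ]
 spot [538. 226.] 0.71
 spot [285. 191.] 0.7
cup [318.  55.] 0.93 [0.4651 0.1661 0.045 ]
 spot [320.  50.] 0.87
t 11.38 pos [0.5873 0.1606 0.23  ] zax [-4.e-04 -6.e-04 -1.e+00] yawy 1.787 q [-0.16  0.39 -0.27  1.71  0.11  1.07  1.32] F [ 0.5  1.3 -0.8] w 0.995 gf 0.0
shift [  0.9   1.7 145. ]
turn -0.003
```

View pics/w3.png

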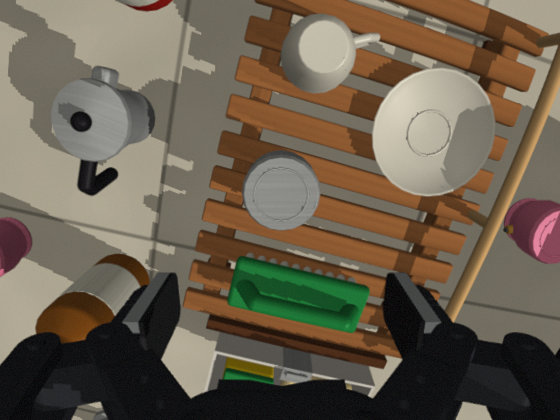

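The wrist view shows the steel base's closed end centred near (282,190), with the cup at (318,52), the brush below, and the brass valve hidden on the far side. I'll compute its centre from the circle at the top's height.

Run:
```python
from h import *
np.set_printoptions(precision=4,suppress=True)
p,T,o=wrist(); g=cv2.cvtColor(np.array(p["pixels"]),cv2.COLOR_RGB2GRAY)
c=cv2.HoughCircles(cv2.GaussianBlur(g,(5,5),1),cv2.HOUGH_GRADIENT,1.2,30,param1=120,param2=25,minRadius=22,maxRadius=48)[0]
c=[k for k in c if np.hypot(k[0]-282,k[1]-190)<25]
for k in c: print(k, atz(p,k[:2],.103,T), "r", k[2]*(.371-.099)/p["camera_matrix"][0][0])
s=bot.read_camera("scene");A=[x for x in bot.tip_of("moka_base",s) if np.hypot(x["xy"][0]-291,x["xy"][1]-253)<12]
w=[x for x in bot.tip_of("moka_base",p) if np.hypot(x["xy"][0]-284,x["xy"][1]-185)<20]
if A and w: print("tri",tri([ray(s,A[0]["xy"]),ray(p,w[0]["xy"],T)]))
```

```text
[282.6  191.4   36.64] [0.5775 0.1591 0.103 ] r 0.027965324051160853
tri [0.582  0.1568 0.0526]
```

jog_arm([
  [0,0,0,8,0,40,85],
  [0,0,0,8,0,80,85],
  [0,0,0,8,0,110,85],
  [0,0,0,8,0,135,85],
  [0,0,0,8,0,152,85],
  [0,0,0,8,0,164,85],
  [0,0,0,8,0,164,85],
  [0,0,0,8,0,164,50],
  [0,0,0,8,0,164,50],
  [0,0,0,8,0,164,50],
], grip_force=60)

```text
t: 12.82
eef_pos: [0.5801, 0.1605, 0.068]
tool_rot: [0.001, -0.109, 0.994, 0.0]
contact_force: [-1.3, -1.7, 6.8]
gripper_width: 0.71
grasp_force: 64.2
```

```bash
python3 go.py .5 -.239 .23 1.79; python3 w.py w4.png
```

```text
t 12.82 pos [0.5801 0.1605 0.068 ] zax [ 2.e-03  4.e-04 -1.e+00] yawy 1.789 q [-0.19  0.56 -0.24  1.85  0.19  0.75  1.25] F [-1.3 -1.7  6.8] w 0.71 gf 64.2
shift [ 164.2 -372.7 -162.4]
turn -0.001
cam at [0.5058 0.1436 0.2103] tcp [0.5801 0.1605 0.068 ]
```

View pics/w4.png

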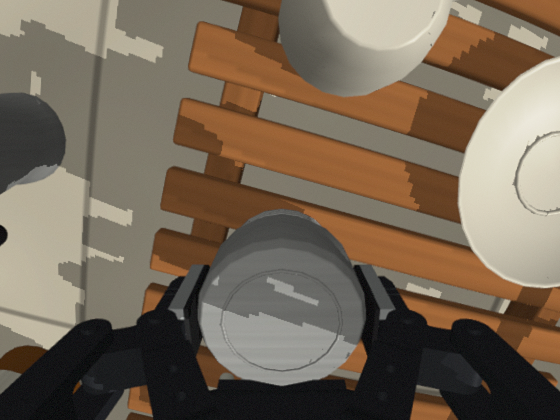

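Base is gripped, with its top disc centred at pixel (282,320). Lifting and carrying it.

Run:
```python
from h import *
p,T,o=wrist(); X=atz(p,(282,320),o["eef_pos"][2]+.036,T); Tt=toolT(o); print("base top in tool mm",(Tt[:3,:3].T@(X-Tt[:3,3])*1000).round(1), X)
```

```text
base top in tool mm [  3.9  -0.1 -36. ] [0.57627941 0.15949761 0.10394769]
```

jog_arm([
  [0,0,0,0,0,-20,50],
  [0,0,0,0,0,-60,50],
  [0,0,0,0,0,-110,50],
  [0,0,0,0,0,-155,50],
  [0,0,0.12,10,-22,-170,50],
  [0,0,0.26,28,-64,-170,50],
  [0,0,0.4,48,-110,-170,50],
  [0,0,0.54,68,-156,-170,50],
  [0,0,0.68,88,-202,-170,50],
  [0,0,0.8,108,-248,-170,50],
])

```text
t: 14.18
eef_pos: [0.5271, -0.1065, 0.2379]
tool_rot: [0.001, 0.289, 0.957, 0.0]
contact_force: [0.2, -0.5, -1.9]
gripper_width: 0.709
grasp_force: 65.7
```

```bash
python3 go.py .4995 -.239 .15 .8
```

```text
t 14.18 pos [ 0.5271 -0.1065  0.2379] zax [ 1.9e-03  3.0e-04 -1.0e+00] yawy 0.985 q [ 0.11  0.25 -0.03  1.88  0.01  1.02  1.06] F [ 0.2 -0.5 -1.9] w 0.709 gf 65.7
shift [ -50.1 -125.8   87.8]
turn 0.185
```

jog_arm([
  [0,0,0.05,-14,-32,0,50],
  [0,0,0.1,-28,-64,0,50],
  [0,0,0.15,-42,-96,20,50],
  [0,0,0.18,-54,-126,60,50],
  [0,0,0.18,-54,-126,100,50],
  [0,0,0.18,-54,-126,128,50],
  [0,0,0.18,-54,-126,138,50],
  [0,0,0.18,-54,-126,138,50],
  [0,0,0.18,-54,-126,138,50],
])

```text
t: 15.3
eef_pos: [0.5044, -0.2405, 0.0998]
tool_rot: [0.001, 0.372, 0.928, 0.0]
contact_force: [0.1, 0.7, -1.4]
gripper_width: 0.711
grasp_force: 65.7
```

```bash
python3 go.py .502 -.2414 .06 .8
python3 - <<'E'
from h import *
np.set_printoptions(precision=4,suppress=True)
s=bot.read_camera("scene");p,T,o=wrist()
f=lambda P,x,y,w,h,k:cv2.resize(np.array(P["pixels"])[y:y+h,x:x+w,::-1],None,fx=k,fy=k,interpolation=cv2.INTER_CUBIC)
u=proj(s,[[.5,-.239,.06]])[0].astype(int);print(u)
a=f(s,u[0]-50,u[1]-50,100,100,4); b=cv2.resize(np.array(p["pixels"])[20:420,80:480,::-1],(400,400))
cv2.imwrite("pics/c2.png",np.hstack([a,b]))
for n in ["moka_base","star_top"]:
  for P,TT,z in ((s,None,0),(p,T,0)):
    for x in bot.tip_of(n,P)[:2]: print(n,np.round(x["xy"]),round(x["score"],2),atz(P,x["xy"],.04 if n=="star_top" else o["eef_pos"][2]-.021,TT))
E
```

```text
t 15.3 pos [ 0.5044 -0.2405  0.0998] zax [ 2.4e-03 -7.0e-04 -1.0e+00] yawy 0.809 q [ 0.29  0.45  0.06  1.95 -0.04  0.74  1.18] F [ 0.1  0.7 -1.4] w 0.711 gf 65.7
shift [ 1.2 -2.4 39.8]
turn 0.009
[234 141]
moka_base [391. 372.] 0.96 [0.6031 0.4578 0.0788]
moka_base [177. 212.] 0.66 [ 0.7418 -0.0551  0.0788]
moka_base [285. 258.] 0.84 [ 0.5043 -0.2396  0.0788]
moka_base [554. 310.] 0.68 [ 0.6342 -0.1526  0.0788]
star_top [234. 147.] 0.53 [ 0.5018 -0.241   0.04  ]
```

View pics/c2.png

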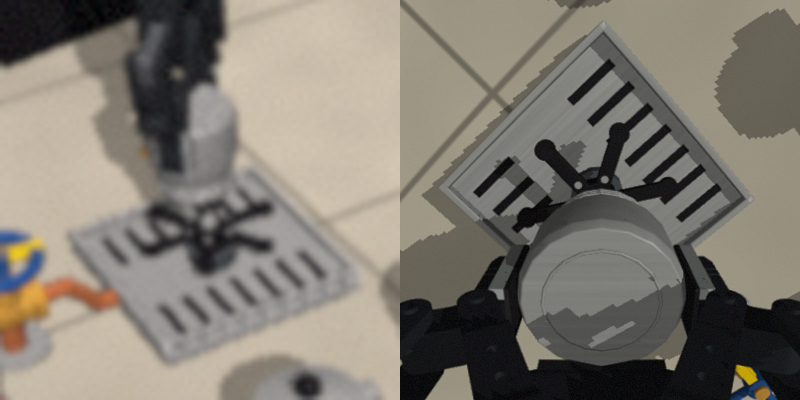

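The scene crop shows the base hovering over the star. The wrist crop shows four star-arm tips at full-image pixels (225,170), (299,151), (348,207) and (207,237), and tray corners at (284,42), (430,218) and (120,207). I'll use these to fix the star centre.

Run:
```python
from h import *
np.set_printoptions(precision=4,suppress=True)
p,T,o=wrist()
P=np.array([atz(p,q,.039,T)[:2] for q in [(225,170),(299,151),(348,207),(207,237)]])
s=np.linalg.lstsq(np.c_[2*P,np.ones(4)],(P**2).sum(1),rcond=None)[0];print("star circ",s[:2],np.sqrt(s[2]+s[:2]@s[:2]))
C=np.array([atz(p,q,.02,T)[:2] for q in [(120,207),(430,218),(284,42)]]);print("tray mid",C[:2].mean(0),"diag",np.linalg.norm(C[0]-C[1]))
# base top disc ellipse: outer circle of closed end
X=atz(p,(282,320),o["eef_pos"][2]+.036,T);print("base top",X)
g=cv2.cvtColor(np.array(p["pixels"]),cv2.COLOR_RGB2GRAY)
c=cv2.HoughCircles(cv2.GaussianBlur(g,(5,5),1),cv2.HOUGH_GRADIENT,1,20,param1=80,param2=20,minRadius=50,maxRadius=95)
for k in c[0][:4]: print(k,atz(p,k[:2],o["eef_pos"][2]+.036,T)[:2])
```

```text
star circ [ 0.496  -0.2384] 0.04348062471310413
tray mid [ 0.4955 -0.2394] diag 0.20519420022363105
base top [ 0.5008 -0.239   0.1348]
[280.5 329.5  91.1] [ 0.5033 -0.2421]
[278.5 299.5  85.5] [ 0.4941 -0.2342]
[253.5 152.5  88.9] [ 0.453  -0.2052]
[289.5 119.5  92.2] [ 0.4534 -0.1909]
```

jog_arm([
  [0,0,0,3,-3,8,50],
  [0,0,0,3,-3,18,50],
  [0,0,0,3,-3,27,50],
  [0,0,0,3,-3,33,50],
  [0,0,0,3,-3,36,50],
  [0,0,0,3,-3,39,50],
  [0,0,0,3,-3,41,50],
  [0,0,0,3,-3,42,50],
  [0,0,0,3,-3,43,50],
  [0,0,0,3,-3,43,50],
])

```text
t: 16.9
eef_pos: [0.4989, -0.2401, 0.0559]
tool_rot: [-0.0, 0.372, 0.928, 0.0]
contact_force: [-4.1, 2.0, 7.6]
gripper_width: 0.71
grasp_force: 66.5
```

```bash
python3 go.py .5005 -.2405 .055 .809
```

```text
t 16.9 pos [ 0.4989 -0.2401  0.0559] zax [-3.e-04  2.e-04 -1.e+00] yawy 0.809 q [ 0.3   0.51  0.05  1.99 -0.04  0.65  1.18] F [-4.1  2.   7.6] w 0.71 gf 66.5
shift [-1.4  0.8  0.9]
turn -0.0
```

jog_arm([
  [0,0,0,0,0,1,50],
  [0,0,0,0,0,2,50],
  [0,0,0,0,0,2,50],
  [0,0,0,0,0,2,50],
  [0,0,0,0,0,2,50],
  [0,0,0,0,0,2,50],
])

```text
t: 17.65
eef_pos: [0.4989, -0.2402, 0.0541]
tool_rot: [-0.0, 0.372, 0.928, 0.0]
contact_force: [-3.8, 1.6, 9.5]
gripper_width: 0.712
grasp_force: 66.6
```

```bash
python3 go.py .5005 -.2405 .055 .809
python3 - <<'E'
from h import *
np.set_printoptions(precision=4,suppress=True)
F=[];z=[]
for i in range(4):
    p,T,o=wrist();F.append(o["contact_force"]);z.append(o["eef_pos"][2])
print(np.mean(F,0),np.mean(z))
s=bot.read_camera("scene")
f=lambda P,x,y,w,h,k:cv2.resize(np.array(P["pixels"])[y:y+h,x:x+w,::-1],None,fx=k,fy=k,interpolation=cv2.INTER_CUBIC)
cv2.imwrite("pics/c3.png",np.hstack([f(s,190,90,100,100,4),np.array(p["pixels"])[20:420,80:480,::-1]]))
print(proj(p,[[.498,-.239,.032]],T))
E
```

```text
t 17.65 pos [ 0.4989 -0.2402  0.0541] zax [-2.e-04  3.e-04 -1.e+00] yawy 0.809 q [ 0.3   0.51  0.05  1.99 -0.04  0.64  1.18] F [-3.8  1.6  9.5] w 0.712 gf 66.6
shift [-1.4  0.8 -0.9]
turn -0.0
[-4.6434  1.7936  9.523 ] 0.054144387388594686
[[284.3217 255.4772]]
```

View pics/c3.png

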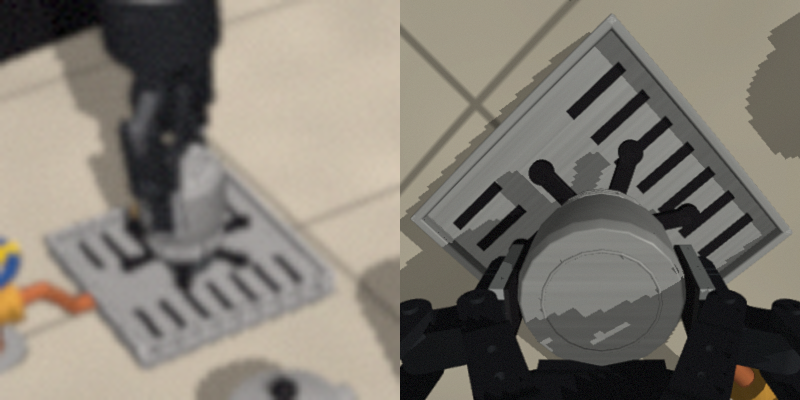

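The base sits on the star and the spring force is about 9.5 N plus the base's weight, or roughly 8 mm of travel. I'll check the centring and hold.

Run:
```python
from h import *
from scipy.optimize import least_squares
np.set_printoptions(precision=4,suppress=True)
p,T,o=wrist()
P=np.array([atz(p,q,.031,T)[:2] for q in [(221,192),(310,172),(368,235)]])
print("star",least_squares(lambda c:np.linalg.norm(P-c,axis=1)-.0445,[.498,-.239]).x,"base top",atz(p,(282,320),o["eef_pos"][2]+.036,T)[:2])
C=[atz(p,q,.02,T)[:2] for q in [(93,238),(470,251)]];print("tray mid",np.mean(C,0),np.linalg.norm(C[0]-C[1]))
```

```text
star [ 0.4977 -0.2402] base top [ 0.4961 -0.239 ]
tray mid [ 0.4972 -0.2392] 0.20707462020050077
```

jog_arm([
  [0,0,0,0,0,0,50],
  [0,0,0,0,0,0,50],
  [0,0,0,0,0,0,50],
  [0,0,0,0,0,0,50],
  [0,0,0,0,0,0,50],
  [0,0,0,0,0,0,50],
  [0,0,0,0,0,0,50],
  [0,0,0,0,0,0,50],
  [0,0,0,0,0,0,50],
  [0,0,0,0,0,0,50],
])

```text
t: 19.2
eef_pos: [0.4989, -0.2402, 0.0541]
tool_rot: [-0.0, 0.372, 0.928, 0.0]
contact_force: [-3.2, 2.2, 8.9]
gripper_width: 0.711
grasp_force: 66.6
```

jog_arm([
  [0,0,0,0,0,0,50],
  [0,0,0,0,0,0,50],
  [0,0,0,0,0,0,50],
  [0,0,0,0,0,0,50],
  [0,0,0,0,0,0,50],
  [0,0,0,0,0,0,50],
  [0,0,0,0,0,0,50],
  [0,0,0,0,0,0,50],
  [0,0,0,0,0,0,50],
  [0,0,0,0,0,0,50],
])

```text
t: 20.45
eef_pos: [0.4989, -0.2402, 0.0541]
tool_rot: [-0.0, 0.372, 0.928, 0.0]
contact_force: [-4.9, 2.5, 8.5]
gripper_width: 0.715
grasp_force: 66.6
```

```bash
python3 -c "
from station import bot
print(bot.hand_in())"
```

```text
the job is handed in; nothing more can be done
None
```

I handed the job in with the valve at about half a turn (3.11–3.13 rad measured) and the moka base within about 2 mm of the star's centre, held down for over 2 s at an estimated 7–9 mm of travel with about 11 N on the spring; I did not re-check the bystanders by camera, and the hand-in returned no verdict.

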